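Sort look-alike lab canisters by weight

ROBOT

A 6-joint arm with a two-finger parallel gripper is mounted at the origin on the work surface. World frame = base frame: x ahead of the robot, y to its left, z up, the work surface at z = 0. Lengths are in m, angles in rad, forces in N, time in s.
With the tool pointing down it reaches from about 0.275 to 0.825 m from the base axis. Payload 4.9 kg.
Tool frame: the origin (TCP) lies midway between the tips of the shut fingers; the grasp point (between the pads) lies 19 mm behind it (grip_point_offset is the distance from the TCP to the grasp point, in m); z points along the fingers, y is the line along which they close (so a half turn about z gives the same grasp; the last joint's range is limited). The gripper opens to 85 mm and grips with 20 to 120 N. Pads are 22 mm wide; open, the fingers measure 114 mm over their backs; the gripper's body (76 mm by 85 mm) begins 54 mm behind the grasp point. The pads swing forward as they close: fully open they stand 13 mm farther back than shut.
Start: joints at [1.031, 0.326, -0.193, 1.052, 0, 1.437], TCP at [0.217, 0.505, 0.231] pointing down, gripper open.
Joint ranges: [-2.65, 2.65], [-0.97, 1.79], [-1.3, 1.35], [-1.93, 2.1], [-1.47, 1.37], [-3.14, 3.14]. Speed limits (rad/s): [2.57, 2.57, 3.14, 3.14, 3.14, 3.14].

INTERFACE

Orientations are given as a rotation vector (axis times angle).
In Python, from cell import * gives the robot as it stands. Calls block until the motion is done:
- movep(position, orientation): joint-space move of the TCP to a pose.
- move_l(position, velocity=0.15, rot=None, until_force=None): straight line of the TCP; rot=None keeps the orientation; velocity is the mean speed in m/s. With until_force (N) it stops when the force on the tool has changed by that much, and returns True; else False.
- set_joints(angles): joint-space move.
- let_go() and grab(newtons=None): open the fingers fully, or close them until they stop; newtons is the grip in N (None keeps the last).
- sleep(seconds).
- ik(position, orientation): joint angles nearest the present ones, or None.
- get_state(): the state.
- grab_frame(name): name is "scene" or "top" or "wrist"; returns a dict with "img" (480x640x3 uint8, red, green, blue), "fx", "fy", "cx", "cy" (pixels), "cam_to_world" (4x4, takes a point from camera to world coordinates); the wrist camera has in their place "T_tool_cam" (4x4, takes a point from camera to tool coordinates, whose origin is the TCP and whose axes are the flange's). Camera axes: x right, y down, z forward; pixel columns grow to the right and rows downward; lengths in m; the calibration is good to about 2 mm. A picture is of the moment at which its call begins: read the wrist's pose just before it. There is no depth.
A pose or a line that the arm cannot do raises MotionError and nothing moves.
- sign_off(): hands the job in; it is judged then, once.
Trained networks look in the newest picture that a camera, given by its name, has taken for a name from the list of things; names that differ only in an ending like _2 or _b are one class to them, and where a whole thing is asked for, a point or a joint stands for the part that bears it (a point fixed in the world has none). Each returns a list of dicts, best first, with "score" (0 to 1); they miss things now and then, are a little off and sometimes report something else, mostly with a low value. They report only what shows in the picture. A call takes as long as a camera call. They do not tell look-alikes from the thing itself.
- spot_in(camera, name): "centre" ([column, row] in pixels, amid what is visible of it).
- silhouettes(camera, name): "mask" (480x640 bool, what is visible of it) and "centre" ([column, row] in pixels, amid what is visible of it).
- tip_of(camera, name): "centre" ([column, row] in pixels: a listed point, or the origin of a listed thing).
The state is a dict: "clock": time; "q": joint angles; "joint_velocities": joint speeds; "tau": joint torques, N m; "position": TCP position; "eef_rot": TCP orientation; "contact_force": force on the tool from outside, world axes, zero at the start; "wrist_torque": the same for the moment, N m; "finger_gap": opening from 0.0 (shut) to 1.0 (fully open); "grasp_force": force on a finger pad.
Only numpy, scipy, OpenCV 4.12 (cv2) and the standard library are available. Lean on these libraries where they do the work, as an engineer would, in place of code of your own. Each camera call takes 0.05 s, during which the arm holds its last target. There are 200 camera calls.

TASK

The three closed steel canisters on the bench look alike: one is a solid standard (heaviest), one is filled with a sample, one is empty (lightest). Lift each to judge its weight and stand it upright in its place: the solid one in the square foam-lined case, the filled one in the round dish, the empty one in the long rectangular tray. Set them down gently on the floor of each, well inside the rims, let go of them, never tip one over, and leave the meter, the jar and the screwdriver where they are.

Things in the scene. Friction and masses are not known exactly. Their poses are not given: they have to be found in the camera images.
- can_a_center (a point): closed plain steel canister, upright cylinder 46 mm diameter and 70 mm tall, one of three that look exactly alike (a 2 mm raised disc on the lid). This point is its centre, 35 mm above its underside; z is its axis. Its contents are hidden and differ from one episode to the next, whatever its name: of the three, one weighs about 0.17 kg (empty), one 0.36 to 0.44 kg (filled with a sample) and one 0.67 to 0.78 kg (solid standard). What is inside may shift by some 2 mm
- can_b_center (a point): closed plain steel canister, upright cylinder 46 mm diameter and 70 mm tall, one of three that look exactly alike (a 2 mm raised disc on the lid). This point is its centre, 35 mm above its underside; z is its axis. Its contents are hidden and differ from one episode to the next, whatever its name: of the three, one weighs about 0.17 kg (empty), one 0.36 to 0.44 kg (filled with a sample) and one 0.67 to 0.78 kg (solid standard). What is inside may shift by some 2 mm
- can_c_center (a point): closed plain steel canister, upright cylinder 46 mm diameter and 70 mm tall, one of three that look exactly alike (a 2 mm raised disc on the lid). This point is its centre, 35 mm above its underside; z is its axis. Its contents are hidden and differ from one episode to the next, whatever its name: of the three, one weighs about 0.17 kg (empty), one 0.36 to 0.44 kg (filled with a sample) and one 0.67 to 0.78 kg (solid standard). What is inside may shift by some 2 mm
- case_floor (a point): square black instrument case without lid, fixed to the bench, 130 x 130 mm outside, walls 6 mm thick and 20 mm high above the bench, two steel latches and a small carrying handle on one side. This point is the centre of the grey foam floor, 10 mm above the bench; the foam is rigid, the usable floor 118 x 118 mm; x and y run along its sides. For the solid canister
- dish_floor (a point): round white ceramic dish, fixed to the bench, 132 mm across the rim, rim 16 mm above the bench. This point is the centre of its flat floor, 6 mm above the bench; the floor is about 116 mm across. For the filled canister
- tray_floor (a point): long rectangular steel tray, fixed to the bench, 90 mm (its x) by 170 mm (its y) outside, walls 3 mm thick and 18 mm high above the bench. This point is the centre of its floor, 3 mm above the bench. For the empty canister
- meter: bystander: black hand-held meter 60 x 110 x 28 mm lying on the bench, origin in the centre of its underside
- jar: bystander: amber glass jar with black cap, 60 mm diameter, 90 mm tall, origin in the centre of its underside
- screwdriver_grip (a point): bystander: screwdriver lying on the bench beyond the containers; this point is the middle of its handle
Things that resemble listed ones, but are neither listed nor needed, are in the scene too. Leave any blue or pink look-alike of the part that bears can_b_center alone. What is shaped like the part that bears can_c_center but blue is not meant.

How it is judged:
By the outcome, as a careful person would: the job done as asked, in the order asked, and still so for the second after the job is handed in, with the robot touching nothing.
It also fails if it takes over 64 s, if anything falls off the work surface, if the arm or the gripper's body presses on something with over 40 N, if the wrist force passes 120 N, or if a joint passes its speed limit or range.

## Working session

There is one attempt and no reset: what is moved stays moved. The work goes in short steps, each a Python script; the robot and the scene stay as the last script left them, time stands still between calls to the robot, and variables do not carry over. Pictures are saved under pics/ and viewed, at most 10 in all, crops included, and the job is handed in when it is done.

```bash
mkdir -p pics; ls; cat > h.py <<'E'
from cell import *
import numpy as np, cv2
def px2w(f,px,z):
    T=np.array(f["cam_to_world"]); d=T[:3,:3]@[(px[0]-f["cx"])/f["fx"],(px[1]-f["cy"])/f["fy"],1.0]
    o=T[:3,3]; return o+d*(z-o[2])/d[2]
def save(f,n,crop=None,s=1):
    im=f["img"][:,:,::-1]
    if crop: im=im[crop[1]:crop[3],crop[0]:crop[2]]
    cv2.imwrite("pics/"+n,cv2.resize(im,None,fx=s,fy=s,interpolation=cv2.INTER_CUBIC))
E
python3 - <<'E'
from h import *
np.set_printoptions(precision=3,suppress=True)
s=get_state(); print(s)
for c in ("top","scene"):
    f=grab_frame(c); save(f,c+"1.png"); print(c,np.array(f["cam_to_world"])[:3,3])
    for n,z in (("can_a_center",.035),("case_floor",.01),("dish_floor",.006),("tray_floor",.003),("meter",0),("jar",0),("screwdriver_grip",.01)):
        for r in tip_of(c,n): print(n,round(r["score"],2),np.round(r["centre"]),px2w(f,r["centre"],z))
E
```

```text
pics
{'clock': 0.0, 'q': array([ 1.031,  0.327, -0.194,  1.052,  0.   ,  1.437]), 'joint_velocities': array([ 0.001,  0.001, -0.   , -0.001, -0.   ,  0.001]), 'tau': array([ -0.001, -44.34 ,  26.244,   0.015,  -0.   ,  -0.   ]), 'position': array([0.217, 0.505, 0.231]), 'eef_rot': array([-0.633, -3.077,  0.003]), 'contact_force': array([0.978, 1.059, 0.041]), 'wrist_torque': array([0.003, 0.039, 0.023]), 'grasp_force': 0.0, 'finger_gap': 1.000927951083232}
top [ 0.281 -0.036  1.476]
can_a_center 0.77 [393. 292.] [ 0.439 -0.209  0.035]
case_floor 0.87 [304. 214.] [0.647 0.011 0.01 ]
dish_floor 0.91 [207. 224.] [0.629 0.261 0.006]
dish_floor 0.33 [296. 170.] [0.77  0.028 0.006]
dish_floor 0.25 [306. 217.] [0.641 0.006 0.006]
tray_floor 0.89 [406. 212.] [ 0.648 -0.257  0.003]
meter 0.68 [147. 305.] [0.422 0.413 0.   ]
jar 0.81 [491. 240.] [ 0.57  -0.472  0.   ]
screwdriver_grip 0.76 [298. 170.] [0.766 0.024 0.01 ]
scene [1.527 0.039 1.223]
can_a_center 0.68 [262. 213.] [ 0.44  -0.202  0.035]
case_floor 0.74 [333. 278.] [0.643 0.015 0.01 ]
case_floor 0.7 [228. 275.] [ 0.65  -0.267  0.01 ]
dish_floor 0.71 [426. 283.] [0.64  0.265 0.006]
tray_floor 0.57 [228. 273.] [ 0.639 -0.27   0.003]
meter 0.79 [471. 226.] [0.423 0.408 0.   ]
jar 0.75 [164. 249.] [ 0.566 -0.468  0.   ]
```

View pics/top1.png

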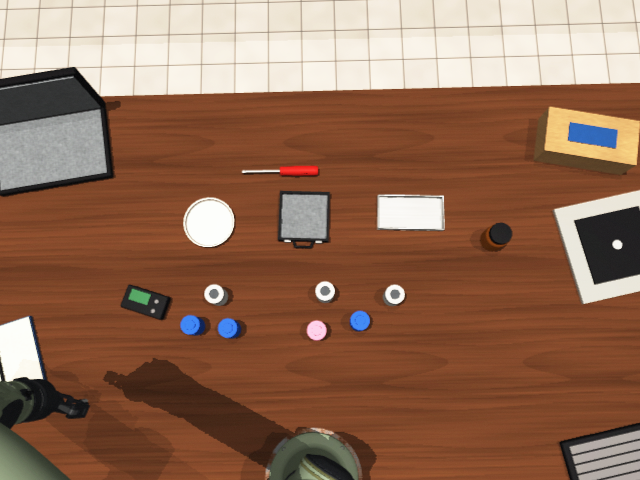

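View pics/scene1.png

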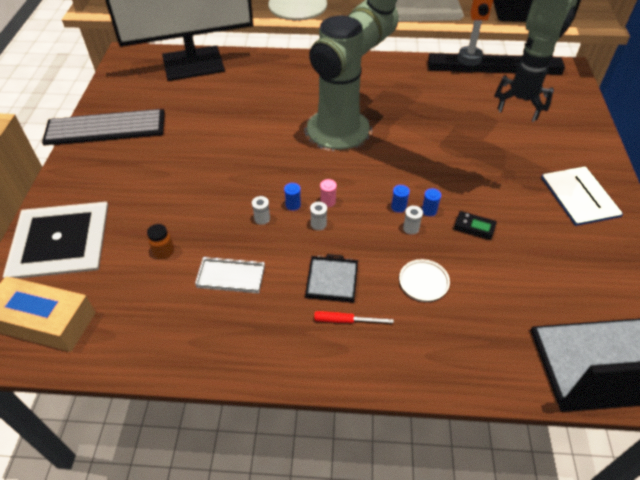

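Steel cans with white lids and a dark disc are at (215,294), (325,291) and (394,294) in the top view, and they are the ones meant. The look-alikes are blue at (191,325), (228,328) and (360,320), and pink at (317,330); they are excluded by colour. The case is at (304,216), the dish at (209,222) and the tray at (411,212).

```bash
python3 - <<'E'
from h import *
np.set_printoptions(precision=4,suppress=True)
f=grab_frame("top"); save(f,"crop.png",(170,180,450,350),2.8)
for n,z in (("can_a_center",.035),("case_floor",.01),("dish_floor",.006),("tray_floor",.003)):
    for r in silhouettes("top",n):
        ys,xs=np.where(r["mask"]); 
        if len(xs)<20: continue
        (c,wh,a)=cv2.minAreaRect(np.c_[xs,ys].astype(np.float32))
        print(n,round(r["score"],2),np.round(r["centre"]),px2w(f,r["centre"],z)[:2],np.round(c,1),px2w(f,c,.02)[:2],np.round(wh,1),round(a,1))
for l in ((215,294),(325,291),(394,294)): print(px2w(f,l,.072))
w=grab_frame("wrist"); print(np.array(w["T_tool_cam"]),w["fx"])
E
```

```text
can_a_center 0.66 [393. 294.] [ 0.433 -0.209] [393.8 295.2] [ 0.4312 -0.212 ] [18.4 21.9] 45.0
case_floor 0.69 [305. 216.] [0.6436 0.0077] [303.7 219.1] [0.6319 0.0102] [50.5 56.4] 2.4
dish_floor 0.7 [208. 222.] [0.6337 0.2581] [208.5 222. ] [0.6298 0.2553] [48. 49.] 90.0
tray_floor 0.97 [411. 216.] [ 0.6371 -0.2669] [411.  212.5] [ 0.643  -0.2658] [35. 66.] 90.0
[0.4379 0.2262 0.072 ]
[ 0.4396 -0.0403  0.072 ]
[ 0.4288 -0.2065  0.072 ]
[[-0.0003 -0.9557 -0.2944  0.0749]
 [ 1.     -0.0003  0.     -0.0004]
 [-0.0001 -0.2944  0.9557 -0.1418]
 [ 0.      0.      0.      1.    ]] 336.7527073872257
```

View pics/crop.png

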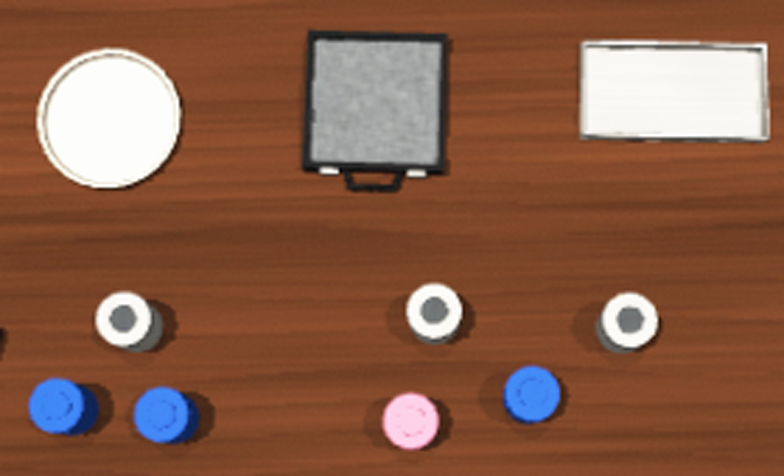

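The crop confirms three steel cans with white lids and grey discs at (124,320), (434,311) and (629,320). The blue and pink ones nearer the robot are look-alikes. Next I look at the first can from above with the wrist camera, then grasp and lift it.

```bash
cat >> h.py <<'E'
from scipy.spatial.transform import Rotation as R
ROT=[0,-np.pi,0]
CANS=[(.4365,.2275),(.4394,-.0403),(.428,-.208)]
FLOOR={"case":(.6425,.0095,.010),"dish":(.6335,.256,.006),"tray":(.642,-.266,.003)}
def look(xy,name=None):
    movep([xy[0],xy[1],.17],ROT); sleep(.2)
    s=get_state(); w=grab_frame("wrist")
    if name: save(w,name)
    T=np.eye(4); T[:3,:3]=R.from_rotvec(s["eef_rot"]).as_matrix(); T[:3,3]=s["position"]
    w["cam_to_world"]=T@np.array(w["T_tool_cam"])
    c=[(px2w(w,r["centre"],.035)[:2],r["score"],r["centre"]) for r in tip_of("wrist","can_a_center")]
    c=[k for k in c if np.hypot(*(k[0]-xy))<.025]
    print("expected",xy,"seen",c)
    return c[0][0] if c else np.array(xy)
def fz(n=5):
    v=[]
    for _ in range(n): sleep(.06); v.append(get_state()["contact_force"][2])
    return np.mean(v)
def pick(xy):
    move_l([xy[0],xy[1],.11],.2); sleep(.2); b=fz()
    move_l([xy[0],xy[1],.024],.12); grab(60); sleep(.2)
    move_l([xy[0],xy[1],.11],.1); sleep(.4)
    s=get_state(); m=(b-fz())/9.81
    print("mass",m,"gap",s["finger_gap"],"F",s["grasp_force"],"clock",s["clock"]); return m
E
python3 - <<'E'
from h import *
print(ik([*CANS[0],.17],ROT),ik([*CANS[2],.17],ROT))
print(ik([*FLOOR["dish"][:2],.15],ROT),ik([*FLOOR["tray"][:2],.04],ROT))
p=look(CANS[0],"w1.png"); print(get_state()["clock"])
E
```

```text
[ 0.33036955  0.27375619 -0.43468267  0.86235747  0.          0.33036955] [-0.60765881  0.24501079 -0.47436129  0.85142424  0.         -0.60765881]
[0.27611279 0.62952894 0.08469613 1.02596351 0.         0.27611279] [-0.49890845  0.74970914  0.00836044  0.82944763  0.         -0.49890845]
expected (0.4365, 0.2275) seen []
2.75
```

View pics/w1.png

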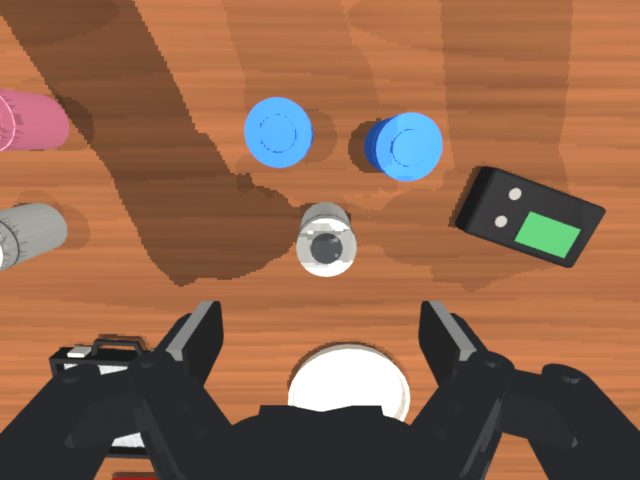

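The wrist view shows can 1's lid disc at (326,247), with the blue cans at (278,132) and (405,147). The fingers clear both of them.

```bash
python3 - <<'E'
from h import *
s=get_state(); w=grab_frame("wrist")
T=np.eye(4); T[:3,:3]=R.from_rotvec(s["eef_rot"]).as_matrix(); T[:3,3]=s["position"]
w["cam_to_world"]=T@np.array(w["T_tool_cam"])
p=px2w(w,(326,247.5),.072)[:2]; print(p)
c=[(px2w(w,r["centre"],.035)[:2],r["score"],r["centre"]) for r in tip_of("wrist","can_a_center")]; print(c)
if np.hypot(*(p-CANS[0]))<.012: print(pick(p))
E
```

```text
[0.43989312 0.2317186 ]
[]
mass 0.22328780322321212 gap 0.5243028044170749 F 61.23249577358365 clock 6.725
0.22328780322321212
```

```bash
cat >> h.py <<'E'
def stow(which,zoff=.011,d=(0,0)):
    x,y,z=FLOOR[which]; x+=d[0]; y+=d[1]
    movep([x,y,.12],ROT); sleep(.4); a=fz(8)
    # picked with TCP at .024 when the underside was at 0
    move_l([x,y,z+.024+.008],.12)
    hit=move_l([x,y,z+.024-.003],.02,until_force=2.5)
    sleep(.1); zp=get_state()["position"][2]; let_go(); sleep(.2)
    move_l([x,y,.12],.15); sleep(.4); b=fz(8)
    print("stowed",which,"hit",hit,"z",zp,"mass",(b-a)/9.81,"clock",get_state()["clock"])
E
python3 - <<'E'
from h import *
s=get_state(); print(s["contact_force"],fz(12),s["finger_gap"])
E
```

```text
[ 0.51357334 -0.30165879 -2.61216483] -1.7743484778570462 0.5215327900049213
```

```bash
sed -i 's/    movep(\[x,y,.12\],ROT); sleep(.4); a=fz(8)/    p=get_state()["position"]; move_l([p[0],p[1],.19],.25); movep([x,y,.19],ROT); move_l([x,y,.12],.2); sleep(.4); a=fz(8)/; s/xy\[1\],.17\],ROT)/xy[1],.19],ROT)/' h.py
python3 - <<'E'
from h import *
stow("tray"); move_l([.642,-.266,.19],.25)
p=look(CANS[2],"w3.png"); print(get_state()["clock"])
E
```

```text
stowed tray hit True z 0.027958445750876155 mass 0.13343026461790247 clock 15.2083
expected (0.428, -0.208) seen []
16.8333
```

View pics/w3.png

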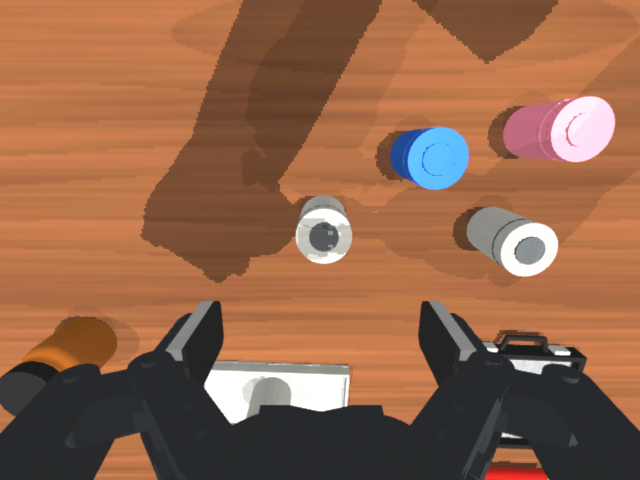

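The wrist view shows can 3's lid disc at (324,236), can 2's at (529,250), and can 1 standing in the tray at about (268,395).

```bash
python3 - <<'E'
from h import *
s=get_state(); w=grab_frame("wrist")
T=np.eye(4); T[:3,:3]=R.from_rotvec(s["eef_rot"]).as_matrix(); T[:3,3]=s["position"]
w["cam_to_world"]=T@np.array(w["T_tool_cam"])
p=px2w(w,(324,236.5),.072)[:2]; print(p, "can2",px2w(w,(529,250),.073)[:2])
if np.hypot(*(p-CANS[2]))<.012:
    m=pick(p); print("again",fz(10))
    k="case" if m>.56 else "dish" if .3<m<.52 else None
    if k: 
        stow(k); x,y,_=FLOOR[k]; move_l([x,y,.19],.25)
print(k,get_state()["clock"])
E
```

```text
[ 0.42938103 -0.20596905] can2 [ 0.44048664 -0.03994055]
mass 0.7653205971290701 gap 0.5264839290979654 F 62.23802413791418 clock 20.8583
again -6.871643385882836
stowed case hit True z 0.03495922019745855 mass 0.741723603788594 clock 28.3417
case 28.775
```

Can 3 is the solid one, about 0.74 kg, and now stands in the case. Can 2 was located twice with agreement to about 1 mm, at (0.440, -0.040). I pick it directly.

```bash
python3 - <<'E'
from h import *
p=(.440,-.040); movep([*p,.19],ROT)
m=pick(p)
if .3<m<.52:
    stow("dish"); x,y,_=FLOOR["dish"]; move_l([x,y,.2],.25)
    movep([.40,.15,.28],ROT)
f=grab_frame("top"); save(f,"end.png",(170,180,450,350),2.8)
for l in silhouettes("top","can_a_center"): print(l["centre"],l["score"])
print(get_state()["clock"])
E
```

```text
mass 0.42653079880975037 gap 0.51632062817877 F 61.54420601204038 clock 33.5917
stowed dish hit True z 0.03089409745025061 mass 0.3650570633197832 clock 40.7167
[302.0, 207.5] 0.9
42.325
```

View pics/end.png

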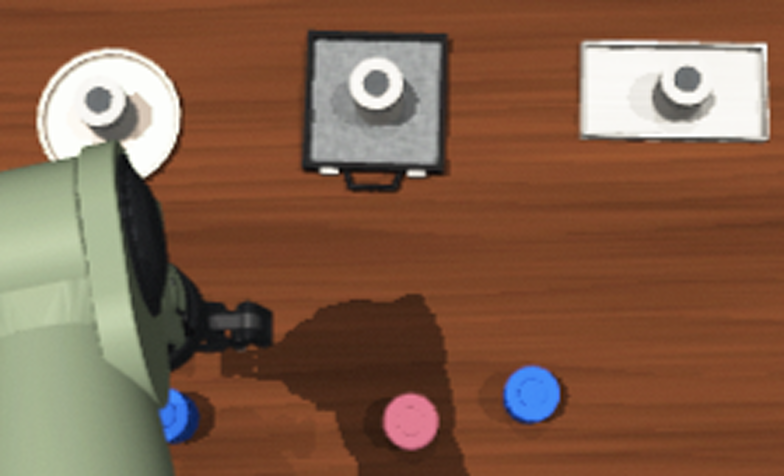

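All three cans stand upright inside: dish lid at (99,100), case lid at (376,83), tray lid at (687,78) in the crop. The offsets from centre are parallax from the lid height. The look-alikes in view are unmoved, and the gripper is clear.

```bash
python3 -c "
from cell import *
sleep(.5); print(sign_off())"
```

```text
the job is handed in; nothing more can be done
None
```

The job is handed in at about 43 s of the 64 s: the solid canister (about 0.75 kg) is in the case, the filled one (about 0.4 kg) in the dish and the empty one (about 0.17 kg) in the tray, all upright and released.

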